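# Wedge the rocking banding wheel

## Task

One of the four feet of the potter's banding wheel has lost its rubber pad and hangs just clear of the table, so the wheel rocks. Push the loose wooden wedge along the table, thin end first, under that foot until it is snug, so that the foot rests firmly on the wedge and the rocking stops. Only push the wedge, do not pick it up; do not shove the wheel along the table or jack it out of level, leave the other things where they lie, and finish with the hand clear.

Things in the scene. Friction and masses are not known exactly. Their poses are not given: they have to be found in the camera images.
- wheel: loose potter's banding wheel with a bowl stuck on its fixed head, about 1.6 kg in all. Four dark steel arms form a cross; each ends 130 mm from the centre in a round foot, 27 mm high. Origin: on the axis at table height. The -x foot has no pad; the +x, +y and -y feet stand on 8 mm black rubber pads. It rests level on these three; 1 to 2 N down on the bare foot rocks it. It may slide if the wedge is driven far in
- wheel_head (a point): centre of the top of the wheel's aluminium head, 83 mm above the table: head of 80 mm radius, 13 mm thick, bowl on it of 65 mm radius reaching 128 mm above the table; both overhang the arms, but not the feet
- bare_foot (a point): centre of the flat underside of the foot without a pad: 8 mm above the table, foot radius 12 mm. Axes as those of the wheel: +x points from this foot to the wheel's axis
- wedge: loose light-wood wedge, 90 mm long, 50 mm wide, about 50 g, on the table outside the bare foot, roughly pointing at it. Origin: centre of its underside. x runs along its length: thin edge (2 mm) at x = +45 mm, upright back face (20 mm high) at x = -45 mm; the top slopes evenly between, 1 in 5. Centre of mass 12 mm from the origin towards the back. It stays where it is left by friction
- wedge_touch (a point): point on the wedge's slope, mid-width, 8 mm above the table, 30 mm behind the thin edge (x = +15 mm on the wedge): where the slope first meets the foot's outer edge, i.e. when this point is 12 mm outside the foot's centre; the wedge's origin is then 27 mm outside the foot's centre
- block: plain rectangular wooden block, 90 x 50 x 20 mm, of the same wood and plan size as the wedge but without a slope; a bystander. Origin: centre of its underside
- brush: glaze brush with a wooden handle, 170 mm long, lying on the table; a bystander
- cup: small open clay cup, 72 mm across, 60 mm high; a bystander. Origin: centre of its underside

How it is judged (in metres and radians):
At the end, for the whole second after the job is handed in: The wedge lies on the table with its slope under the bare foot (foot centre within the wedge's width and less than 55 mm behind its thin edge) and bears on it with more than 0.5 N; the wheel is within 0.015 rad of level and within 25 mm of where it stood; both are at rest (contact force between wedge and wheel above 0.5 N and x of bare_foot in the frame of wedge between -0.01 and 0.045 m and y of bare_foot in the frame of wedge between -0.024 and 0.024 m and height (world z) of wedge below 0.004 m and angle between wheel's own z axis and vertical below 0.015 rad and distance of wheel from where it was at the start of the episode below 0.025 m and linear speed of each of wedge, wheel below 0.01 m/s and angular speed of wheel below 0.05 rad/s); the robot touches nothing.
It fails at once if the wedge is lifted off the table or tipped over (height (world z) of wedge above 0.015 m or angle between wedge's own z axis and vertical above 0.4 rad).
It fails at once if the wheel is lifted, tipped or shoved more than 40 mm (height (world z) of wheel above 0.012 m or angle between wheel's own z axis and vertical above 0.12 rad or distance of wheel from where it was at the start of the episode above 0.04 m).
It fails at once if the block, brush or cup is moved more than 25 mm (distance of any of block, brush, cup from where it was at the start of the episode above 0.025 m).
It also fails if it takes over 72 s, if anything falls off the work surface, if the arm or the gripper's body presses on something with over 40 N, if the wrist force passes 120 N, or if a joint passes its speed limit or range.

## Robot

A 6-joint arm with a two-finger parallel gripper is mounted at the origin on the work surface. World frame = base frame: x ahead of the robot, y to its left, z up, the work surface at z = 0. Lengths are in mm, angles in rad, forces in N, time in s.
With the tool pointing down it reaches from about 375 to 900 mm from the base axis. Payload 3.1 kg.
Tool frame: the origin (TCP) lies between the finger pads; the fingertips stand 19 mm ahead of it and the grasp point (between the pads) is the TCP; z points along the fingers, y is the direction in which the jaws open and shut (so a half turn about z gives the same grasp; the last joint's range is limited). The gripper opens to 85 mm and grips with 20 to 120 N. Pads are 22 mm wide; open, the fingers measure 114 mm over their backs; the gripper's body (76 mm by 85 mm) begins 54 mm behind the grasp point. The pads swing forward as they close: fully open they stand 13 mm farther back than shut.
Start: joints at [-1.46, 0.527, 1.433, -0, 1.181, -0.178], TCP at [178.025, -599.086, 250.31] pointing down, gripper open.
Joint ranges: [-3.08, 3.08], [-0.75, 2.2], [0.22, 2.44], [-1.43, 4.57], [0, 2.65], [-2.85, 2.85]. Speed limits (rad/s): [2.79, 2.79, 3.14, 3.14, 3.14, 3.14].

## Interface

Orientations are given as [roll, pitch, yaw] about the fixed x, y, z axes, in that order (R = Rz(yaw) Ry(pitch) Rx(roll)).
In Python, from rig import bot gives the robot as it stands. The module is installed in compiled form; this text tells all that it offers.
- The arm moves only by the shell command python3 -m jog 'ROWS' [FORCE]. ROWS is JSON, one flat list of numbers, 7 for each row, row after row: the shift along the tool's x, y, z in m, then the turn, a rotation vector about the tool's x, y, z in units of 6 degrees (1.0 is 6 degrees), then the opening, from 0 (shut) to 1 (fully open). In form: [dx, dy, dz, rx, ry, rz, claw, dx, dy, dz, rx, ry, rz, claw, ...]. A call has 1 to 12 rows; each row shifts and turns the pose as measured when the row begins, along the tool's axes as they then stand; what a row does not reach is not made up. A row lasts 1/12 s, in which the tool goes at most 41.7 mm and 7.16 degrees, less where a joint would pass 70% of its speed; a pose out of reach is approached as far as the arm can. A call with a gripper value outside its range is refused whole. The fingers move at their own pace and stop on an object; FORCE is the grip in N (left out, the last holds). Time passes only in rows, so rows that do not move let the fingers close. It gives the time, the measured TCP pose, the force and the opening at its end, in the units of the state.
- bot.sense(): the state, without advancing time (a new reading comes with each control period).
- bot.get_image(name): name is "scene" or "top" or "wrist"; returns (picture, depth): 384x512x3 uint8, blue, green, red; 384x512 float32, mm along the optical axis (not along the pixel's ray), 0 where there is no reading.
- bot.calibration(name): a dict with "fx", "fy", "cx", "cy" (pixels), "rvec" (rotation vector, rad) and "tvec" (3), from world to camera coordinates, as OpenCV has them; the wrist camera has in their place "mount" (4x4, takes a point from camera to tool coordinates, whose origin is the TCP and whose axes are the flange's). Camera axes: x right, y down, z forward; pixel columns grow to the right and rows downward; lengths in mm; the calibration is good to about 2 mm. A picture is of the moment at which its call begins: read the wrist's pose just before it. calibration takes no time and is no camera call.
- bot.close_job(): hands the job in, once; it reports no verdict.
The state is a dict: "clock": time; "joints": joint angles; "joint_vel": joint speeds; "joint_efforts": joint torques, N m; "eef_pos": TCP position; "eef_rot": TCP orientation; "wrist_force": force on the tool from outside, world axes, zero at the start; "moment": the same for the moment, N m; "width": finger opening in mm.
Only numpy, scipy, OpenCV 4.12 (cv2) and the standard library are available. Lean on these libraries where they do the work, as an engineer would, in place of code of your own. Each camera call takes 0.05 s, during which the arm holds its last target. There are 200 camera calls.

## Working session

There is one attempt and no reset: what is moved stays moved. The work goes in short steps, Python scripts to look and compute and a shell command to move; the robot and the scene stay as the last step left them, time stands still between calls to the robot, and variables do not carry over. Pictures are saved under pics/ and viewed, on a budget of 10 in all, crops included, one or two more only if the job needs it, and the job is handed in when it is done.

```bash
mkdir -p pics
python3 - <<'E'
from rig import bot
import cv2,numpy as np
s=bot.sense();print(s)
for n in("top","scene"):
    im,d=bot.get_image(n);c=bot.calibration(n);print(n,c)
    cv2.imwrite(f"pics/{n}0.png",im);np.save(f"pics/{n}0.npy",d)
E
```

```text
{'clock': 0.0, 'joints': array([-1.46048859e+00,  5.28452472e-01,  1.43390195e+00,  9.72496622e-06,
        1.18139176e+00, -1.78510185e-01]), 'joint_vel': array([-4.80446136e-04,  8.77821500e-04, -4.52386255e-04,  7.98994960e-04,
       -1.98967803e-05,  1.65497250e-03]), 'joint_efforts': array([-1.92228428e-03, -4.42356026e+01, -1.78023040e+01, -1.97425484e-04,
        8.55529506e-03,  3.10487209e-07]), 'eef_pos': array([ 177.96143875, -598.42698041,  249.34209686]), 'eef_rot': array([-3.13947494e+00, -3.91234093e-04,  2.88813805e-01]), 'wrist_force': array([ 0.23971677, -0.65238627, -0.04999007]), 'moment': array([ 0.05886022,  0.02316509, -0.00627947]), 'width': 85.32233378395235}
top {'fx': 479.81213287209636, 'fy': 479.81213287209636, 'cx': 251.6485382165228, 'cy': 189.12044521765944, 'rvec': array([ 2.17975681, -2.15960526,  0.13344485]), 'tvec': array([-10.03528506, 601.41826806, 985.93707386])}
scene {'fx': 457.96767648090935, 'fy': 457.96767648090935, 'cx': 261.9340878380041, 'cy': 192.16705766273938, 'rvec': array([ 2.13570634,  0.56873582, -0.28204286]), 'tvec': array([-522.86891702, -102.59345652, 1285.06276138])}
```

View pics/top0.png

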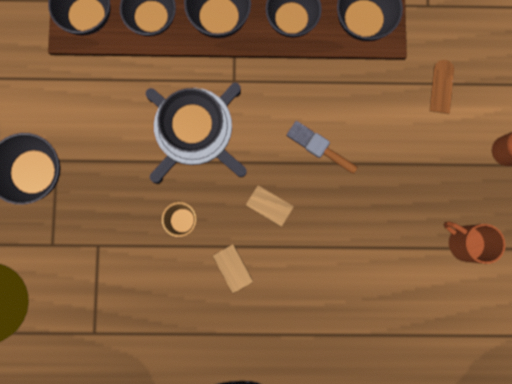

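View pics/scene0.png

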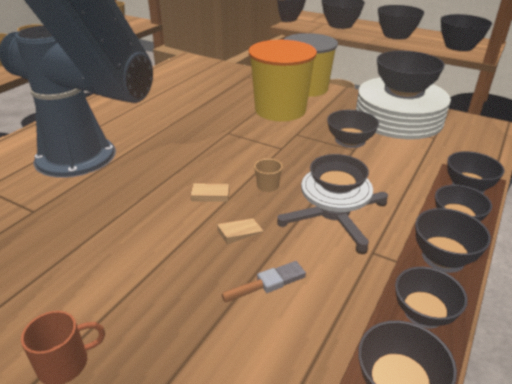

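The top view shows the wheel at about (193,125), with feet near (155,95), (232,92), (157,175) and (238,170). There are two light wood pieces at (270,205) and (232,268), a cup at (179,219) and a brush at (320,147). Depth will show which piece slopes.

```bash
cat > h.py <<'E'
import cv2,numpy as np
from rig import bot
def cam(n):
    c=bot.calibration(n);R=cv2.Rodrigues(c["rvec"])[0];return c,R,c["tvec"]
def ray(n,uv,z):  # pixels -> world points on plane z (z scalar or array)
    c,R,t=cam(n);uv=np.atleast_2d(uv).astype(float)
    d=np.c_[(uv[:,0]-c["cx"])/c["fx"],(uv[:,1]-c["cy"])/c["fy"],np.ones(len(uv))]@R
    o=-R.T@t;return o+d*((z-o[2])/d[:,2])[:,None]
def cloud(n,d):
    c,R,t=cam(n);v,u=np.mgrid[:d.shape[0],:d.shape[1]]
    P=np.stack([(u-c["cx"])/c["fx"]*d,(v-c["cy"])/c["fy"]*d,d],-1)
    return (P-t)@R
E
python3 - <<'E'
from h import *
im=cv2.imread("pics/top0.png");d=np.load("pics/top0.npy");W=cloud("top",d)
hsv=cv2.cvtColor(im,cv2.COLOR_BGR2HSV)
for p in[(270,205),(232,268),(179,219)]:print(p,hsv[p[1],p[0]],hsv[p[1]+25,p[0]+25])
for (x,y) in [(270,205),(232,268)]:
    m=np.zeros(im.shape[:2],np.uint8)
    sub=slice(y-30,y+30),slice(x-30,x+30)
    g=im[...,0].astype(int); t=(im[y,x,2].astype(int)+130)//2
    mm=((im[...,2]>150)&(im[...,1]>115))
    m[sub]=mm[sub]
    n,l,st,ce=cv2.connectedComponentsWithStats(m);k=l[y,x];ys,xs=np.where(l==k)
    r=cv2.minAreaRect(np.c_[xs,ys].astype(np.float32));b=cv2.boxPoints(r)
    print("rect",r,st[k]);print(ray("top",b,10).round(1))
    P=W[l==k];A=np.c_[P[:,:2]-P[:,:2].mean(0),np.ones(len(P))]
    print("plane",np.linalg.lstsq(A,P[:,2],rcond=None)[0],"c",P.mean(0),"z pct",np.percentile(P[:,2],[3,25,50,75,97]))
    ring=W[y-32:y+32,x-32:x+32][(l[y-32:y+32,x-32:x+32]!=k)];print("table z",np.median(ring[:,2]))
# wheel
z=W[...,2];sub=np.zeros_like(z,bool);sub[75:190,140:255]=1
dark=(im.max(2)<95)&sub&(z>8)&(z<45)
n,l,st,ce=cv2.connectedComponentsWithStats(dark.astype(np.uint8))
for k in range(1,n):
    if st[k,4]>40:
        P=W[l==k];print("arm",ce[k],st[k],P.mean(0),np.percentile(P[:,2],[10,50,90]))
head=sub&(z>65)&(z<95);P=W[head];print("head",P.mean(0),np.ptp(P,0))
cc,rr=cv2.minEnclosingCircle(P[:,:2].astype(np.float32));print(cc,rr)
big=cv2.resize(im[70:300,130:340],None,fx=3.5,fy=2.6*3.5/2.6,interpolation=cv2.INTER_CUBIC)[:600];big=cv2.resize(im[75:295,135:345],None,fx=2.7,fy=2.7,interpolation=cv2.INTER_CUBIC)
cv2.imwrite("pics/top_c.png",big)
E
```

```text
(270, 205) [ 16 119 201] [ 15 143 136]
(232, 268) [ 16 120 198] [ 14 137 136]
(179, 219) [ 16 125 223] [ 14 138 122]
rect ((269.2499694824219, 205.24998474121094), (42.531646728515625, 23.838302612304688), 30.963756561279297) [246 186  47  40 998]
[[570.4   9.7  10. ]
 [615.3 -16.6  10. ]
 [568.3 -96.   10. ]
 [523.8 -69.5  10. ]]
plane [-0.83210167  0.28676645 13.59864667] c [568.67115386 -42.98830511  13.59864667] z pct [ 1.17895487  6.8498039  11.69791241 16.36944002 21.23435869]
table z 0.9804819310359489
rect ((232.1357879638672, 268.3201599121094), (43.75918197631836, 23.98884391784668), 61.821407318115234) [ 213  245   40   48 1028]
[[462.1  80.5  10. ]
 [486.6  35.6  10. ]
 [405.4  -9.4  10. ]
 [381.4  35.3  10. ]]
plane [ 0.89763002 -1.05460451 26.85397473] c [434.28562633  34.71722861  26.85397473] z pct [16.75779907 19.82090032 21.14738189 22.38577242 24.68943007]
table z 1.1494969196201432
arm [230.97058824  93.10084034] [221  83  20  23 238] [812.90156916  42.47379175  27.18153333] [24.4425332  27.62215489 30.18709179]
arm [154.125       96.64130435] [146  89  19  18 184] [802.63176668 209.62432573  27.92395974] [25.47843015 28.2089404  30.53219083]
arm [231.93215339 163.61946903] [217 150  29  27 339] [656.83290776  38.33307121  27.83444081] [25.59655079 27.81882608 30.0652218 ]
arm [161.66666667 170.0994152 ] [150 157  27  27 342] [641.29115071 188.6208064   27.09252813] [24.46468117 27.75870097 30.36688545]
head [696.06465523 105.54729704  84.42029608] [160.20945956 157.82082577  23.48445255]
(725.728515625, 118.94329071044922) 80.22776794433594
```

View pics/top_c.png

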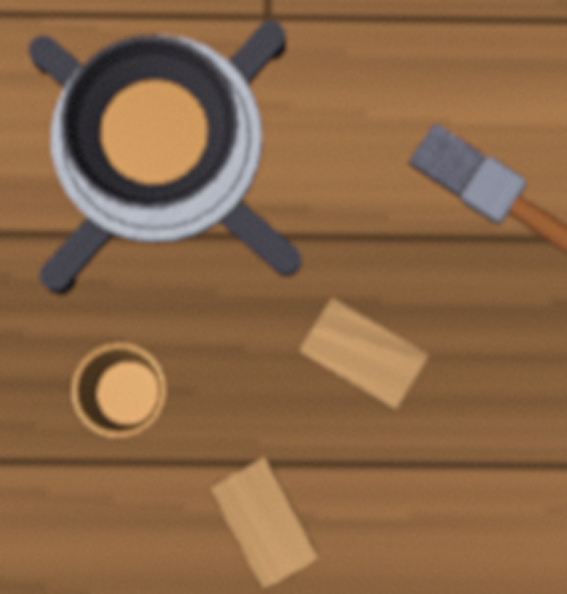

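The top view crop shows that the piece at (365,352) in the crop, which is (270,205) in the full image, is the wedge. Its heights run from 1 to 21 mm, while the other piece is about 20 mm throughout, so that is the block. The bare foot is at crop (287,262), about world (642,20). The wedge lies about 95 mm outside it, 15 mm to the side and turned about 10°. I'll move above the wedge's back and measure again from there.

```bash
python3 -m jog '[0.03,-0.0236,0,0,0,0,0.24,0.03,-0.0236,0,0,0,0,0.24,0.03,-0.0236,0,0,0,0,0.24,0.03,-0.0236,0,0,0,0,0.24,0.03,-0.0236,0,0,0,0,0.24,0.03,-0.0236,0,0,0,0,0.24,0.03,-0.0236,0,0,0,0,0.24,0.03,-0.0236,0,0,0,0,0.24,0.03,-0.0236,0,0,0,0,0.24,0.03,-0.0236,0,0,0,0,0.24,0.03,-0.0236,0,0,0,0,0.24,0.03,-0.0236,0,0,0,0,0.24]' 20
python3 -m jog '[0,0,0,0,0,-1,0.24,0,0,0,0,0,-1,0.24,0,0,0,0,0,-1,0.24,0,0,0,0,0,-1,0.24,0,0,0,0,0,-1,0.24,0,0,0,0,0,-1,0.24,0,0,0,0,0,-1,0.24,0,0,0,0,0,0,0.24]'
```

```text
clock: 1.1
eef_pos: [447.7, -216.3, 243.8]
eef_rot: [-3.138, 0.004, 0.272]
wrist_force: [0.5, -1.4, 0.7]
width: 20.2
clock: 1.77
eef_pos: [450.8, -203.5, 241.3]
eef_rot: [-3.129, -0.004, 1.057]
wrist_force: [0.8, 0.7, -0.7]
width: 20.7
```

```bash
cat >> h.py <<'E'
from scipy.spatial.transform import Rotation as Ro
def wcloud(s,d):
    c=bot.calibration("wrist");v,u=np.mgrid[:d.shape[0],:d.shape[1]]
    P=np.stack([(u-c["cx"])/c["fx"]*d,(v-c["cy"])/c["fy"]*d,d,np.ones_like(d)],-1)@np.array(c["mount"]).T
    return P[...,:3]@Ro.from_euler("xyz",s["eef_rot"]).as_matrix().T+s["eef_pos"]
E
python3 - <<'E'
from h import *
s=bot.sense();im,d=bot.get_image("wrist");print(s["eef_pos"],s["eef_rot"]);print(bot.calibration("wrist"))
cv2.imwrite("pics/w1.png",im);np.save("pics/w1.npy",d)
W=wcloud(s,d);np.save("pics/w1W.npy",W)
m=((W[...,2]>4)&(d>0)).astype(np.uint8)
n,l,st,ce=cv2.connectedComponentsWithStats(m)
for k in range(1,n):
    if st[k,4]>400:print(k,st[k],ce[k].round(),np.median(W[l==k],0).round(1))
print("table",np.percentile(W[d>0][:,2],[5,20,40]))
E
```

```text
[ 450.7656354  -203.46865196  241.28843797] [-3.129017   -0.00405302  1.05736693]
{'fx': 321.1800999413057, 'fy': 321.1800999413057, 'cx': 260.35466967142395, 'cy': 189.68949392835592, 'mount': array([[ 7.11900530e-04, -9.61984125e-01, -2.73104444e-01,
         6.88170378e+01],
       [ 9.99999726e-01,  6.29599710e-04,  3.88991870e-04,
         2.31162233e-01],
       [-2.02257525e-04, -2.73104646e-01,  9.61984309e-01,
        -1.23441048e+02],
       [ 0.00000000e+00,  0.00000000e+00,  0.00000000e+00,
         1.00000000e+00]])}
2 [264   0  52  14 689] [290.   6.] [550.2 -80.6  18.6]
3 [ 432    0   56   97 2450] [453.  42.] [ 676.2 -186.4   17.9]
4 [    0   229   512   155 43633] [260. 332.] [ 456.6 -194.9  294.7]
table [-1.39629255 -0.73627135 -0.20738435]
```

View pics/w1.png

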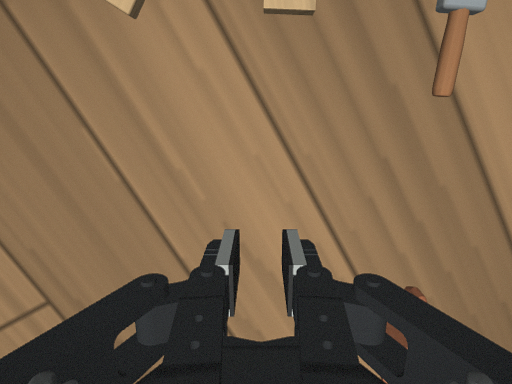

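The wrist view shows the wedge's back face at (290,6), with the handle of the brush at right. I'll move forward to just behind the wedge, staying high, and look again.

```bash
python3 -m jog '[0.032,0.006,0,0,0,0,0.24,0.032,0.006,0,0,0,0,0.24,0.032,0.006,0,0,0,0,0.24,0.03,0.006,0,0,0,0,0.24,0,0,0,0,0,0,0.24,0,0,0,0,0,0,0.24]'
python3 - <<'E'
from h import *
s=bot.sense();im,d=bot.get_image("wrist");print(s["eef_pos"],s["eef_rot"])
cv2.imwrite("pics/w2.png",im);W=wcloud(s,d);np.save("pics/w2W.npy",W);np.save("pics/w2.npy",d)
print("table",np.percentile(W[d>0][:,2],[20,40]))
# wood mask
m=((im[...,2]>150)&(im[...,1]>115)).astype(np.uint8);m=cv2.morphologyEx(m,cv2.MORPH_OPEN,np.ones((3,3)))
n,l,st,ce=cv2.connectedComponentsWithStats(m)
for k in range(1,n):
    if st[k,4]>800:
        P=W[l==k];r=cv2.minAreaRect(P[:,:2].astype(np.float32));print(st[k],ce[k].round(),P.mean(0).round(1),np.percentile(P[:,2],[5,50,95]).round(1),r,cv2.boxPoints(r).round(1).tolist())
m=((W[...,2]>12)&(W[...,2]<45)&(im.max(2)<110)&(d>0)).astype(np.uint8);m[230:]=0
n,l,st,ce=cv2.connectedComponentsWithStats(m)
for k in range(1,n):
    if st[k,4]>100:
        P=W[l==k];print("dark",st[k],ce[k].round(),P.mean(0).round(1),cv2.boxPoints(cv2.minAreaRect(P[:,:2].astype(np.float32))).round(1).tolist())
E
```

```text
clock: 2.32
eef_pos: [537.2, -104.3, 240.2]
eef_rot: [-3.128, -0.003, 1.03]
wrist_force: [-0.3, -0.4, -0.3]
width: 20.6
[ 537.19171968 -104.31990257  240.16828868] [-3.12763277 -0.00317225  1.03013174]
table [-0.71176614 -0.14623294]
[  346     0   166   327 24374] [453. 133.] [ 733.6 -190.7    1.2] [-1.5 -0.2  1.1] ((732.162353515625, -221.18695068359375), (203.49224853515625, 435.41131591796875), 16.5644474029541) [[572.5999755859375, -41.5], [696.7000122070312, -458.8999938964844], [891.7999877929688, -400.8999938964844], [767.5999755859375, 16.5]]
[  54   42   97  108 4940] [107.  95.] [435.3  41.7  17.7] [-0.6 19.5 20.9] ((459.3353271484375, 4.8270263671875), (104.4664077758789, 228.85791015625), 41.30140686035156) [[344.6000061035156, 56.29999923706055], [495.6000061035156, -115.5999984741211], [574.0999755859375, -46.70000076293945], [423.0, 125.30000305175781]]
[ 238   54   49   90 4272] [261.  98.] [571.6 -43.7  12.2] [ 2.1 10.5 18.9] ((570.8204956054688, -45.26300048828125), (93.87613677978516, 51.71211242675781), 59.3597297668457) [[524.7000122070312, -72.5], [569.09997558
[... 990 characters left out ...]
035156, -184.10000610351562], [574.0999755859375, -46.70000076293945], [488.8999938964844, 82.30000305175781]]
dark [281   0  26  16 324] [293.   6.] [640.   12.6  24.8] [[627.5, 15.399999618530273], [646.2999877929688, 1.600000023841858], [652.7000122070312, 10.399999618530273], [634.0, 24.200000762939453]]
dark [398  49  45  89 303] [411.  91.] [ 707.6 -117.    15.4] [[676.0, -152.3000030517578], [707.0999755859375, -174.1999969482422], [757.4000244140625, -102.5], [726.2999877929688, -80.69999694824219]]
dark [118  73  36  77 198] [136. 111.] [450.9  12.7  15.8] [[410.5, -9.0], [413.1000061035156, -13.199999809265137], [488.20001220703125, 33.099998474121094], [485.5, 37.400001525878906]]
```

View pics/w2.png

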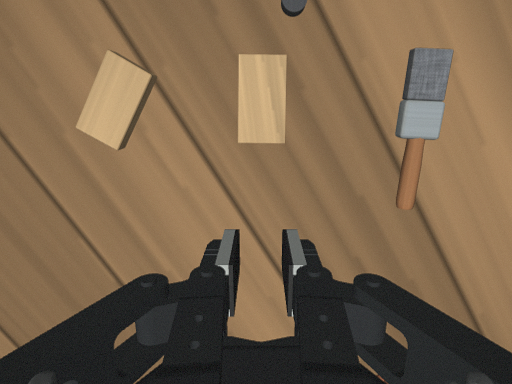

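The wrist view shows the wedge at (262,98), the block at (115,100), the brush at (425,95), and the outer end of the bare foot at (293,7). In world coordinates the wedge centre is (571,-45) with yaw 59.4°, and the foot is about (643,19). The wedge has to turn about 17° clockwise as it goes forward. I'll lower the hand here, about 12 mm behind the back face.

```bash
python3 -m jog '[-0.001,0,0.034,0,0,0,0.24,0,0,0.034,0,0,0,0.24,0,0,0.034,0,0,0,0.24,0,0,0.034,0,0,0,0.24,0,0,0.034,0,0,0,0.24,0,0,0.015,0,0,0,0.24,0,0,0,0,0,0,0.24]'
```

```text
clock: 2.95
eef_pos: [535.9, -112.1, 52.6]
eef_rot: [-3.139, -0.004, 1.013]
wrist_force: [-0.5, -0.0, 0.5]
width: 20.4
```

```bash
python3 -m jog '[0,-0.003,0.012,0,0,0,0.24,0.002,-0.002,0.01,0,0,0,0.24,0.004,0,0.006,0,0,-0.2,0.24,0.004,0,0,0,0,0,0.24,0,0,0,0,0,0,0.24]'
python3 -c "
from h import *
c=np.array([547.9,-84.]);s=bot.sense();y=s['eef_rot'][2];v=c-s['eef_pos'][:2];print('fwd',v@[np.cos(y),np.sin(y)],'right',v@[np.sin(y),-np.cos(y)])"
```

```text
clock: 3.37
eef_pos: [536.7, -104.1, 25.3]
eef_rot: [-3.141, -0.003, 1.027]
wrist_force: [-0.9, -0.4, 0.4]
width: 21.0
fwd 23.01593271342113 right -0.7907604739735311
```

```bash
python3 -m jog '[0.004,0,0.002,0,0,0,0.24,0.004,0,0,0,0,0,0.24,0.003,0,0,0,0,0,0.24,0.003,-0.001,0,0,0,0.3,0.24,0.003,-0.002,0,0,0,0.5,0.24,0.003,-0.002,0,0,0,0.5,0.24,0.003,-0.002,0,0,0,0.5,0.24,0.003,-0.002,0,0,0,0.5,0.24,0.003,-0.002,0,0,0,0.5,0.24,0.003,-0.001,0,0,0,0.3,0.24,0,0,0,0,0,0,0.24]'
python3 - <<'E'
from h import *
s=bot.sense();print(s["wrist_force"],s["eef_pos"],np.degrees(s["eef_rot"][2]))
c,R,t=cam("top");im,d=bot.get_image("top");W=cloud("top",d)
cv2.imwrite("pics/t3.png",cv2.resize(im[60:300,120:360],None,fx=2.5,fy=2.5,interpolation=cv2.INTER_CUBIC))
E
```

```text
clock: 4.28
eef_pos: [553.3, -67.3, 30.1]
eef_rot: [3.131, -0.01, 0.69]
wrist_force: [1.1, 0.4, -0.2]
width: 20.3
[ 1.05738525  0.40640768 -0.24104882] [553.33143091 -67.29988371  30.14005666] 39.54231784864522
```

View pics/t3.png

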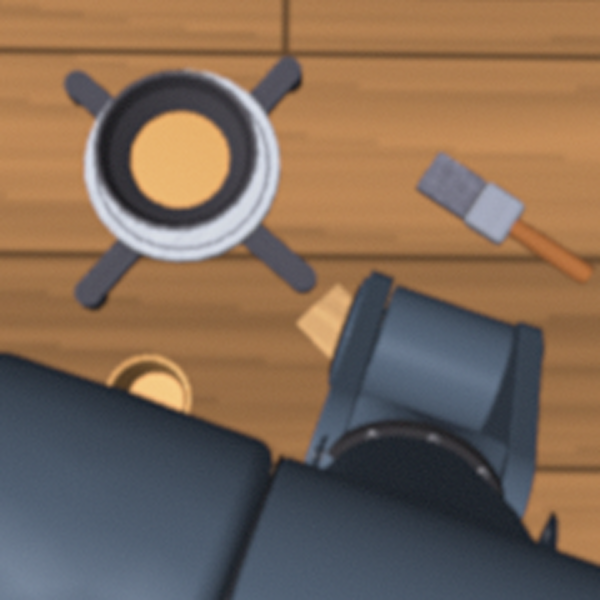

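The top crop shows the arm over the wedge. Only the thin end is visible, from (340,285) to (298,323), and it now faces the bare foot at (300,275). I'll measure it from the wrist camera.

```bash
cat > m.py <<'E'
from h import *
import sys
s=bot.sense();im,d=bot.get_image("wrist");cv2.imwrite(f"pics/{sys.argv[1]}.png",im);W=wcloud(s,d);np.save("pics/W.npy",W)
print("thin edge from t3",ray("top",[[256,174],[239.2,189.2]],2).round(1).tolist())
lab=((im[...,2]>150)&(im[...,1]>115)&(W[...,2]>-3)&(W[...,2]<26)).astype(np.uint8)
n,l,st,ce=cv2.connectedComponentsWithStats(lab)
for k in range(1,n):
    if st[k,4]>1500:
        P=W[l==k];print(st[k],ce[k].round(),P.mean(0).round(1),np.percentile(P[:,2],[5,50,95]).round(1),cv2.boxPoints(cv2.minAreaRect(P[:,:2].astype(np.float32))).round(1).tolist())
E
python3 m.py w4
```

```text
thin edge from t3 [[638.5, -14.1, 2.0], [604.6, 22.5, 2.0]]
[  176    17   129   219 24046] [242. 125.] [592.8 -24.9  10.5] [ 2.6 10.4 18.8] [[532.7000122070312, -41.20000076293945], [572.2000122070312, -82.5999984741211], [644.0999755859375, -14.0], [604.5999755859375, 27.399999618530273]]
```

View pics/w4.png

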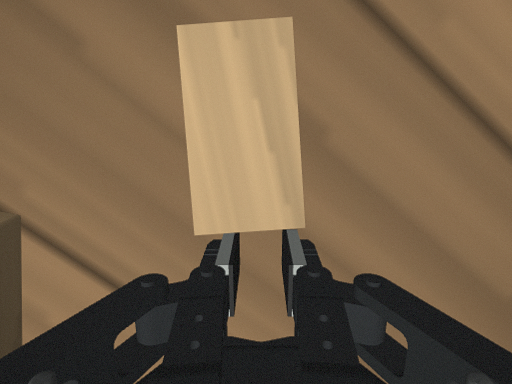

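The wrist view shows the wedge from its back at (193–304,233) to its thin end at (177–293,20). Its yaw is about 43.6° and its origin is near (590,-26). The foot centre is about 69 mm ahead and 4 mm to the right. A straight push is next.

```bash
python3 -m jog '[0.001,0,0.003,0,0,0,0.24,0.003,0,0.001,0,0,0,0.24,0.003,0,0,0,0,0,0.24,0.003,0,0,0,0,0,0.24,0.003,0,0,0,0,0,0.24,0.003,0,0,0,0,0,0.24,0.003,0,0,0,0,0,0.24,0.003,0,0,0,0,0,0.24,0,0,0,0,0,0,0.24,0,0,0,0,0,0,0.24]'
python3 m.py w5|tail -n +2
python3 - <<'E'
from h import *
W=np.load("pics/W.npy");im=cv2.imread("pics/w5.png")
m=((W[...,2]>20)&(W[...,2]<45)&(im.max(2)<110)).astype(np.uint8);m[200:]=0
n,l,st,ce=cv2.connectedComponentsWithStats(m)
for k in range(1,n):
    if st[k,4]>150:
        P=W[l==k];print("dark",st[k],P.mean(0).round(1),cv2.boxPoints(cv2.minAreaRect(P[:,:2].astype(np.float32))).round(1).tolist())
print(bot.sense()["eef_pos"],bot.sense()["eef_rot"])
E
```

```text
clock: 5.22
eef_pos: [572.2, -52.6, 26.1]
eef_rot: [3.131, -0.01, 0.693]
wrist_force: [-0.3, -0.7, 0.2]
width: 20.3
[ 417    0   95  105 2687] [471.  49.] [ 7.005e+02 -6.660e+01 -2.000e-01] [-1.2 -0.2  0.9] [[692.5, -34.70000076293945], [694.4000244140625, -98.0999984741211], [707.9000244140625, -97.69999694824219], [706.0, -34.29999923706055]]
[  187    20   120   218 23998] [247. 133.] [610.9 -13.9  11. ] [ 3.1 10.9 18.9] [[551.2000122070312, -24.799999237060547], [585.9000244140625, -69.5], [665.5999755859375, -7.599999904632568], [630.9000244140625, 37.099998474121094]]
dark [ 200    0   70   45 2458] [640.5  14.8  26.6] [[627.0999755859375, 19.299999237060547], [642.5, 1.2000000476837158], [652.7999877929688, 10.0], [637.2999877929688, 28.0]]
[572.19787043 -52.65367803  26.06721801] [ 3.13064614 -0.00974582  0.69326729]
```

View pics/w5.png

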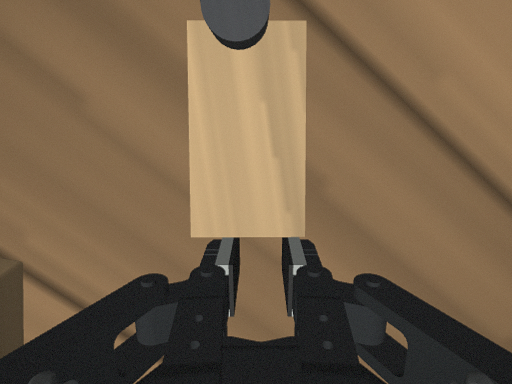

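The foot, at (235,20), is over the thin end, about 6 mm left of the wedge's midline and within ±24. About 21 mm remains to touch, so I'll go most of the way and then use small steps while watching the force.

```bash
python3 -m jog '[0.003,0,0.001,0,0,0,0.24,0.003,0,0,0,0,0,0.24,0.003,0,0,0,0,0,0.24,0.003,0,0,0,0,0,0.24,0.003,0,0,0,0,0,0.24,0,0,0,0,0,0,0.24,0,0,0,0,0,0,0.24]'
python3 -m jog '[0.001,0,0,0,0,0,0.24,0.001,0,0,0,0,0,0.24,0,0,0,0,0,0,0.24]'
python3 -m jog '[0.001,0,0,0,0,0,0.24,0.001,0,0,0,0,0,0.24,0,0,0,0,0,0,0.24]'
```

```text
clock: 5.85
eef_pos: [584.8, -42.1, 25.1]
eef_rot: [3.131, -0.01, 0.693]
wrist_force: [-0.3, -0.6, -0.2]
width: 20.4
clock: 6.1
eef_pos: [586.2, -40.7, 25.0]
eef_rot: [3.131, -0.009, 0.693]
wrist_force: [0.5, 0.3, 0.0]
width: 20.3
clock: 6.35
eef_pos: [586.7, -40.0, 25.1]
eef_rot: [3.132, -0.007, 0.693]
wrist_force: [0.6, 0.2, 0.1]
width: 20.8
```

```bash
for i in 1; do python3 -m jog '[0.001,0,0,0,0,0,0.24,0.001,0,0,0,0,0,0.24,0,0,0,0,0,0,0.24]'; python3 -m jog '[0.0015,0,0,0,0,0,0.24,0.001,0,0,0,0,0,0.24,0,0,0,0,0,0,0.24]'; done
python3 m.py w6|tail -n +2
```

```text
clock: 6.6
eef_pos: [586.9, -39.8, 25.1]
eef_rot: [3.134, -0.004, 0.694]
wrist_force: [-1.2, 0.6, 0.6]
width: 20.7
clock: 6.85
eef_pos: [587.2, -39.5, 25.2]
eef_rot: [3.135, 0.0, 0.694]
wrist_force: [-0.7, 0.2, 0.5]
width: 20.4
[  351     0   161   169 13334] [454.  59.] [ 7.066e+02 -5.050e+01 -2.000e-01] [-1.3 -0.2  0.9] [[690.0999755859375, -108.5999984741211], [729.0999755859375, -108.80000305175781], [729.7000122070312, 0.30000001192092896], [690.7000122070312, 0.5]]
[  186    19   122   220 20900] [250. 145.] [622.8  -4.7  11.9] [ 3.1 12.2 19. ] [[565.5999755859375, -12.0], [601.0999755859375, -56.599998474121094], [680.0999755859375, 6.199999809265137], [644.7000122070312, 50.79999923706055]]
```

View pics/w6.png

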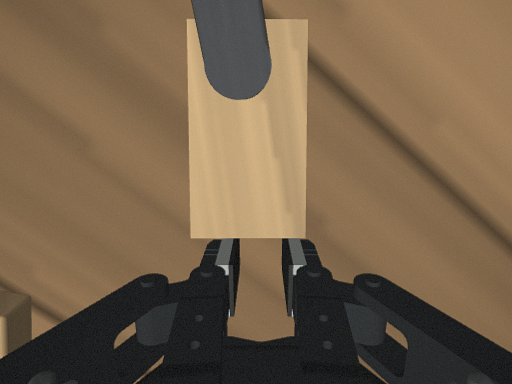

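The foot is now well over the slope and the hand has nearly stalled, so the wedge is at about touch. I'll push with slightly larger steps and compare the force.

```bash
python3 -m jog '[0.002,0,0,0,0,0,0.24,0.002,0,0,0,0,0,0.24]'; python3 -c "
from rig import bot;s=bot.sense();print(s['wrist_force'],s['moment'])"; python3 -m jog '[0.003,0,0,0,0,0,0.24,0.002,0,0,0,0,0,0.24]'; python3 -c "
from rig import bot;s=bot.sense();print(s['wrist_force'],s['moment'])"
```

```text
clock: 7.07
eef_pos: [587.5, -39.0, 25.2]
eef_rot: [3.137, 0.008, 0.697]
wrist_force: [-7.0, -9.5, 4.3]
width: 20.4
[-7.03027859 -9.4927809   4.25850526] [-1.58766342  0.9981021  -0.22050956]
clock: 7.23
eef_pos: [587.7, -38.9, 25.3]
eef_rot: [3.14, 0.017, 0.699]
wrist_force: [-3.5, -5.3, 3.0]
width: 20.5
[-3.46052509 -5.26152028  2.96235985] [-1.12759666  0.6876936  -0.08868116]
```

The push force reached 12 N with almost no further advance, so the wedge is snug. I'll back off straight, rise, and check both the wedge and the wheel.

```bash
python3 -m jog '[-0.005,0,0,0,0,0,0.24,-0.015,0,0,0,-0.1,0,0.24,-0.02,0,0,0,0,0,0.24,-0.01,0,-0.01,0,0,0,0.24,0,0,-0.03,0,0,0,0.24,0,0,-0.03,0,0,0,0.24,0,0,-0.035,0,0,0,0.24,-0.02,0,-0.035,0,0,0,0.24,-0.02,0,-0.03,0,0,0,0.24,-0.01,0,-0.03,0,0,0,0.24,0,0,0,0,0,0,0.24]'
python3 m.py w7|tail -n +2
python3 - <<'E'
from h import *
for i,f in enumerate(["pics/top0","now"]):
    if f=="now": im,d=bot.get_image("top");cv2.imwrite("pics/t7.png",im)
    else: im=cv2.imread(f+".png");d=np.load(f+".npy")
    W=cloud("top",d);z=W[...,2];sub=np.zeros_like(z,bool);sub[75:190,140:255]=1
    P=W[sub&(z>77)&(z<90)];c,r=cv2.minEnclosingCircle(P[:,:2].astype(np.float32));A=np.c_[P[:,:2]-P[:,:2].mean(0),np.ones(len(P))]
    for _ in range(5):
        q=np.linalg.lstsq(A,P[:,2],rcond=None)[0];k=abs(P[:,2]-A@q)<3;P=P[k];A=A[k]
    print(c,r,"plane",q)
    dark=(im.max(2)<95)&sub&(z>8)&(z<45)
    n,l,st,ce=cv2.connectedComponentsWithStats(dark.astype(np.uint8))
    print([ (ce[k].round(1).tolist(),W[l==k].mean(0).round(1).tolist()) for k in range(1,n) if st[k,4]>40])
E
```

```text
clock: 8.15
eef_pos: [510.2, -101.6, 237.7]
eef_rot: [3.139, 0.023, 0.697]
wrist_force: [1.0, -0.3, 0.0]
width: 20.3
[ 230    0   53   50 2614] [256.  24.] [609.8 -13.5  14.9] [10.6 15.1 19.6] [[575.2999877929688, -7.5], [609.2999877929688, -48.29999923706055], [643.7999877929688, -19.600000381469727], [609.7999877929688, 21.299999237060547]]
[ 341    0   59   63 1747] [376.  21.] [ 6.920e+02 -1.029e+02 -2.000e-01] [-1.5 -0.2  1.2] [[677.2999877929688, -148.6999969482422], [713.7999877929688, -149.5], [715.5999755859375, -65.4000015258789], [679.0999755859375, -64.69999694824219]]
[  435     0    77   185 10408] [479.  77.] [ 7.244e+02 -2.263e+02 -2.000e-01] [-1.5 -0.2  1.1] [[605.2000122070312, -296.1000061035156], [675.0, -348.8999938964844], [802.2999877929688, -180.60000610351562], [732.5, -127.80000305175781]]
[    0     5   361   327 23275] [167. 167.] [433.8 -36.7   3.1] [-1.4 -0.1 20.1] [[353.8999938964844, -294.29998779296875], [477.29998779296875, -297.6000061035156], [490.29998779296875, 182.39999389648438], [366.79998779296875, 185.6999969482422]]
[ 152   77  264  204 424
[... 286 characters left out ...]
00e-01] [-1.5 -0.3  0.9] [[357.1000061035156, -129.5], [376.1000061035156, -129.5], [376.29998779296875, 89.30000305175781], [357.29998779296875, 89.30000305175781]]
(725.728515625, 118.94329071044922) 80.22776794433594 plane [-9.74983118e-04  1.96814434e-03  8.40630623e+01]
[([231.0, 93.1], [812.9, 42.5, 27.2]), ([154.1, 96.6], [802.6, 209.6, 27.9]), ([231.9, 163.6], [656.8, 38.3, 27.8]), ([161.7, 170.1], [641.3, 188.6, 27.1])]
(725.8665161132812, 119.15290832519531) 80.24942779541016 plane [2.97645109e-04 2.30315595e-03 8.40184489e+01]
[([231.1, 92.9], [813.5, 42.2, 27.1]), ([154.3, 96.6], [802.6, 209.3, 28.2]), ([231.6, 163.2], [657.7, 39.1, 28.2]), ([161.9, 170.0], [641.5, 188.1, 27.5])]
```

View pics/w7.png

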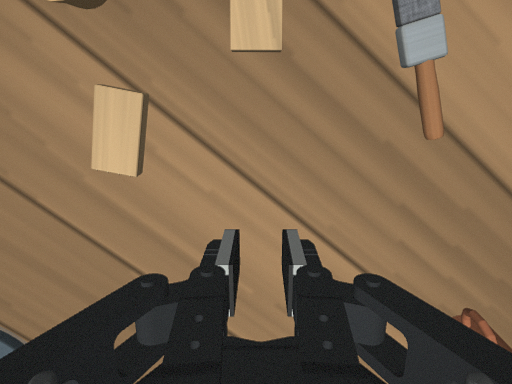

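The view shows the wedge's back edge at (256,50) pointing under the wheel, with the block and brush undisturbed. The wheel head has moved less than 0.5 mm and its tilt has changed by about 0.001 rad. Depth cannot show whether the wedge is actually bearing. I'll test by pushing again: a loose wedge would slide at about 0.2 N, a jammed one resists at once.

```bash
python3 -m jog '[0.03,0.001,0.034,0,0.2,0,0.24,0.02,0,0.034,0,0,0,0.24,0.01,0,0.034,0,0,0,0.24,0,0,0.034,0,0,0,0.24,0,0,0.03,0,0,0,0.24,0,0,0.01,0,0,0,0.24,0,0,0,0,0,0,0.24]'
```

```text
clock: 8.83
eef_pos: [554.0, -59.4, 47.0]
eef_rot: [-3.136, 0.003, 0.696]
wrist_force: [-0.8, -0.7, -0.4]
width: 20.3
```

```bash
python3 -m jog '[0,0.003,0.011,0,0,0,0.24,0.006,0.003,0.009,0,0,0,0.24,0.008,0,0,0,0,0,0.24,0.008,0,0,0,0,0,0.24,0,0,0,0,0,0,0.24,0,0,0,0,0,0,0.24]'
```

```text
clock: 9.33
eef_pos: [577.2, -47.8, 28.0]
eef_rot: [-3.135, 0.002, 0.696]
wrist_force: [0.3, -0.2, 0.2]
width: 20.3
```

```bash
python3 -m jog '[0.004,0,0.002,0,0,0,0.24,0.004,0,0,0,0,0,0.24,0,0,0,0,0,0,0.24,0,0,0,0,0,0,0.24]'
for i in 1; do python3 -m jog '[0.002,0,0,0,0,0,0.24,0.002,0,0,0,0,0,0.24]'; python3 -m jog '[0.002,0,0,0,0,0,0.24,0.002,0,0,0,0,0,0.24]'; python3 -m jog '[0.003,0,0,0,0,0,0.24,0.002,0,0,0,0,0,0.24]'; done
```

```text
clock: 9.67
eef_pos: [585.7, -42.0, 29.0]
eef_rot: [-3.14, -0.001, 0.697]
wrist_force: [-0.0, 0.9, 0.3]
width: 20.6
clock: 9.83
eef_pos: [588.2, -39.7, 29.3]
eef_rot: [-3.14, 0.001, 0.697]
wrist_force: [-3.2, -6.6, 1.3]
width: 20.6
clock: 10.0
eef_pos: [588.3, -39.7, 29.3]
eef_rot: [-3.137, 0.009, 0.7]
wrist_force: [-3.5, -5.3, 3.3]
width: 20.4
clock: 10.17
eef_pos: [588.4, -39.8, 29.5]
eef_rot: [-3.135, 0.018, 0.701]
wrist_force: [-3.3, -3.3, 2.4]
width: 20.6
```

The wedge resisted at once with about 7 N and no travel, so it is jammed against the foot. I'll give one slightly firmer nudge for margin.

```bash
python3 -m jog '[0.005,0,0.002,0,0.2,0,0.24]'; python3 -m jog '[0.006,0,0.001,0,0.2,0,0.24]'; python3 -m jog '[0.006,0,0,0,0.1,0,0.24]'
```

```text
clock: 10.25
eef_pos: [589.2, -38.8, 28.0]
eef_rot: [-3.132, 0.005, 0.705]
wrist_force: [-12.1, -13.6, 11.2]
width: 20.5
clock: 10.33
eef_pos: [590.1, -37.4, 27.5]
eef_rot: [-3.129, -0.008, 0.707]
wrist_force: [-10.0, -10.9, 9.4]
width: 20.3
clock: 10.42
eef_pos: [591.2, -35.7, 27.5]
eef_rot: [-3.126, -0.012, 0.708]
wrist_force: [-5.8, -5.5, 0.8]
width: 20.5
```

The wedge advanced about 4 mm at 15–18 N. I'll back off and check.

```bash
python3 -m jog '[-0.005,0,0,0,0,0,0.24,-0.015,0,0,0,0,0,0.24,-0.02,0,0,0,0,0,0.24,-0.005,0,-0.015,0,0,0,0.24,0,0,-0.035,0,0,0,0.24,0,0,-0.035,0,0,0,0.24,0,0,-0.035,0,0,0,0.24,0,0,-0.035,0,0,0,0.24,0,0,-0.03,0,0,0,0.24,0.035,0,0,0,0,0,0.24,0.035,0,0,0,0,0,0.24,0,0,0,0,0,0,0.24]'
cat > c.py <<'E'
from h import *
s=bot.sense();im,d=bot.get_image("wrist");cv2.imwrite("pics/w8.png",im);W=wcloud(s,d)
m=((im[...,2]>150)&(im[...,1]>115)&(W[...,2]>3)&(W[...,2]<26)).astype(np.uint8)
n,l,st,ce=cv2.connectedComponentsWithStats(m)
for k in range(1,n):
    if st[k,4]>1000:print(st[k],cv2.boxPoints(cv2.minAreaRect(W[l==k][:,:2].astype(np.float32))).round(1).tolist())
im,d=bot.get_image("top")
for im,d in[(cv2.imread("pics/top0.png"),np.load("pics/top0.npy")),(im,d)]:
    W=cloud("top",d);z=W[...,2];sub=np.zeros_like(z,bool);sub[75:190,140:255]=1
    P=W[sub&(z>77)&(z<90)];c,r=cv2.minEnclosingCircle(P[:,:2].astype(np.float32));A=np.c_[P[:,:2]-[725.7,119],np.ones(len(P))]
    for _ in range(5):
        q=np.linalg.lstsq(A,P[:,2],rcond=None)[0];k=abs(P[:,2]-A@q)<3;P=P[k];A=A[k]
    print(c,r,"plane",q,"slope along +x",q[:2]@[.645,.764])
    dark=(im.max(2)<95)&sub&(z>8)&(z<45)
    n,l,st,ce=cv2.connectedComponentsWithStats(dark.astype(np.uint8))
    print([ (st[k,4],ce[k].round(1).tolist(),W[l==k].mean(0).round(1).tolist()) for k in range(1,n) if st[k,4]>40])
print(bot.sense()["wrist_force"])
E
python3 c.py
```

```text
clock: 11.42
eef_pos: [608.3, -26.6, 220.9]
eef_rot: [-3.122, -0.013, 0.698]
wrist_force: [1.2, -1.2, 0.9]
width: 20.4
[ 230   91   49   87 3377] [[580.0999755859375, -4.800000190734863], [612.4000244140625, -42.599998474121094], [678.0999755859375, 13.5], [645.7999877929688, 51.29999923706055]]
[ 393  155   42   41 1215] [[678.5999755859375, -152.60000610351562], [710.2999877929688, -173.39999389648438], [729.7000122070312, -143.89999389648438], [698.0, -123.0999984741211]]
[ 100  211   50   75 2938] [[385.20001220703125, 33.0], [409.0, -10.0], [487.29998779296875, 33.400001525878906], [463.5, 76.4000015258789]]
(725.728515625, 118.94329071044922) 80.22776794433594 plane [-9.74983118e-04  1.96814434e-03  8.40599864e+01] slope along +x 0.0008747981631829312
[(np.int32(238), [231.0, 93.1], [812.9, 42.5, 27.2]), (np.int32(184), [154.1, 96.6], [802.6, 209.6, 27.9]), (np.int32(339), [231.9, 163.6], [656.8, 38.3, 27.8]), (np.int32(342), [161.7, 170.1], [641.3, 188.6, 27.1])]
(728.9461669921875, 122.76187133789062) 80.08440399169922 plane [-2.83092238e-04  3.00146597e-03  8.40810206e+01] slope along +x 0.0021105255112814835
[(np.int32(216), [229.5, 91.7], [816.1, 45.7, 27.3]), (np.int32(159), [152.3, 94.8], [806.6, 213.6, 28.1]), (np.int32(73), [220.5, 155.0], [675.2, 63.1, 28.3]), (np.int32(312), [159.7, 168.4], [644.8, 192.9, 27.4])]
[-0.36141783 -0.06819191  0.20037286]
```

View pics/w8.png

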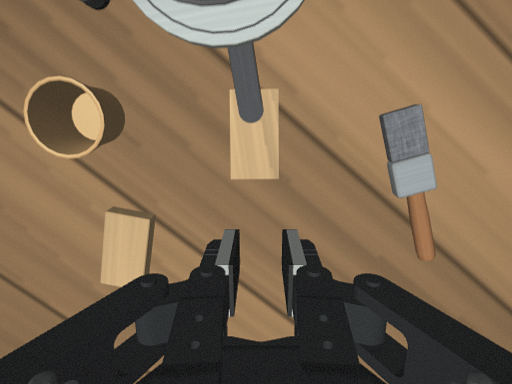

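The view shows the foot at (250,110) sitting on the wedge, which spans (230–279, 91–179), near mid-width. The block, brush and cup look undisturbed, and the hand is about 200 mm up. The last nudge slid the wheel and wedge together by about 5 mm, against a limit of 25. That means the wedge is fully jammed, so I'm handing in.

```bash
python3 -c "
from rig import bot;print(bot.close_job())"
```

```text
the job is handed in; nothing more can be done
None
```

I pushed the wedge under the bare foot with two part-open fingers against its back face. It turned about 18° on the way, and then went straight in until it jammed. I handed the job in after 11.5 s of robot time; no verdict is reported.

**Last checks:**
- **Wedge under the foot:** the foot's centre is at about x = +23 mm, y = +3 to +5 mm on the wedge, inside both limits.
- **Wheel level:** the head's slope changed by about 0.001 rad from the start, within the noise of the depth reading.
- **Bystanders:** the block and brush measured close to their earlier positions. I checked the cup only by eye, and it looked undisturbed.
- **Hand:** it is about 200 mm above the table and clear of everything.

**Not as planned:** I gave the wedge one extra, firmer nudge of 15–18 N. It slid the wheel and wedge together by about 5 mm instead of seating the wedge deeper. That is within the 25 mm limit, but the nudge was probably unnecessary.

**Not verified:** I did not measure the force between wedge and foot directly. I infer that the wedge bears on the foot because it resisted a second push at once, with about 7 N and no travel. The firmer nudge also moved the wheel rather than the wedge alone.

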